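# Set a piston on the skirt gauge and switch it to measure

### The job

Stand the piston upright in the middle of the gauge's round pad with the orange arrow on its crown pointing at the red mark, setting it down gently rather than dropping it. Once you have let go of it, turn the selector knob until its white pointer faces the green dot. Leave the bearing, the jar and the wrench where they are.

Things in the scene. Friction and masses are not known exactly. Their poses are not given: they have to be found in the camera images.
- piston: bare aluminium piston, a cylinder 56 mm in diameter and 50 mm tall, 0.2 kg, standing upright on the bench, three ring grooves near the top; origin at the centre of its underside, z up; the orange arrow on its crown points along its +x; dark pin bores in its skirt on the +y and -y sides
- arrow_tip (a point): point of the orange arrow on the piston's crown, 22 mm from the piston's axis along its +x, 50 mm above its underside
- gauge_pad (a point): centre of the top of the gauge's dark round pad (66 mm in diameter, top 42 mm above the bench); +x points to the red mark, a small flat red arrow on the blue base beside the pad. The fixed base is 170 mm (x) by 360 mm (y), 30 mm high. Two grey optical heads stand along the pad's +y and -y, near faces 74 mm from its centre, 70 mm wide in x, tops 85 mm above the bench
- selector_grip (a point): on the vertical axis of the selector knob, 62 mm above the bench, 170 mm from the pad's centre along the pad's -y. The knob is black; its grip is an upright bar 46 mm long, 13 mm wide, from 41 to 67 mm above the bench, on a disc 48 mm in diameter. This point turns with the knob: its +x lies along the bar towards the end with the white pointer
- pointer_tip (a point): white pointer end of the selector's bar, 23 mm from the knob's axis, at the top of the bar (67 mm above the bench)
- selector (a joint): angle of the selector knob in rad, growing clockwise seen from above, range 0 to 2.3; stiff enough to stay where it is left (0.04 N m)
- bezel: flat pale grey plate 84 mm in diameter around the knob, fixed to the gauge; origin at the knob's axis 30 mm above the bench, +x towards its green dot, which lies 34 mm from the axis; the dark ticks do not matter
- bearing: steel ring bearing, 52 mm in diameter, 16 mm high, lying flat; origin at the centre of its underside; leave alone
- jar: jar with yellow label and black cap, 48 mm in diameter, 65 mm high; origin at the centre of its underside; leave alone
- wrench: steel wrench lying flat at the far side of the bench, about 180 mm long along its x axis; leave alone
There are look-alikes about, which are no part of the job. What is shaped like the piston but brown or turquoise is not meant.

How it is judged:
By the outcome, as a careful person would: the job done as asked, in the order asked, and still so for the second after the job is handed in, with the robot touching nothing.
It also fails if it takes over 51 s, if anything falls off the work surface, if the arm or the gripper's body presses on something with over 40 N, if the wrist force passes 120 N, or if a joint passes its speed limit or range.

### The arm

A 7-joint arm with a two-finger parallel gripper is mounted at the origin on the work surface. World frame = base frame: x ahead of the robot, y to its left, z up, the work surface at z = 0. Lengths are in m, angles in rad, forces in N, time in s.
With the tool pointing down it reaches from about 0.4 to 0.875 m from the base axis. Payload 6.5 kg.
Tool frame: the origin (TCP) lies on the centre line of the jaws, within the pads' length; the fingertips stand 14 mm ahead of it and the grasp point (between the pads) lies 5 mm behind it (tip_extent is the distance from the TCP to the fingertips, in m); z points along the fingers, y is the line along which they close (so a half turn about z gives the same grasp; the last joint's range is limited). The gripper opens to 85 mm and grips with 20 to 120 N. Pads are 22 mm wide; open, the fingers measure 114 mm over their backs; the gripper's body (76 mm by 85 mm) begins 54 mm behind the grasp point. The pads swing forward as they close: fully open they stand 13 mm farther back than shut.
Start: joints at [1.161, 0.536, -0.004, 1.538, 0.003, 1.067, -0.071], TCP at [0.219, -0.612, 0.245] pointing down, gripper open.
Joint ranges: [-2.7, 2.7], [-0.37, 2.16], [-1.27, 1.26], [0.24, 2.4], [-1.31, 4.45], [0.19, 1.91], [-2.76, 2.76]. Speed limits (rad/s): [2.39, 2.39, 3.14, 3.14, 3.14, 3.14, 3.14].

### API

Orientations are given as a rotation vector (axis times angle).
In Python, from station import * gives the robot as it stands.
- The arm moves only by the tool play_rows, never from a script. Its argument "series" is a list of rows, each a list of 5 numbers: the shift along the tool's x, y, z as a fraction of full scale, then the turn about the tool's z as a fraction of full scale, then the finger opening in mm, from 0 to 85.4. In form: [[x, y, z, roll, jaw], ...]. A call has exactly 8 rows; each row is the pose to reach, as a shift and turn from the pose commanded when the call began, along the tool's axes at that moment; what a row does not reach only later rows make up. Full scale, the value 1, is 750 mm for a shift and 0.5 rad for a turn. A row lasts 1/8 s, in which the tool goes at most 62.5 mm and 10.7 degrees, less where a joint would pass 70% of its speed; a pose out of reach is approached as far as the arm can. A call with a number of a shift or a turn outside -1 to 1 is refused whole. A call with a gripper value outside its range is refused whole. The fingers move at their own pace and stop on an object; "squeeze" is the grip in N (left out, the last holds). Time passes only in rows, so rows that repeat a pose let the fingers close, or fill a call up. It gives the time, the measured TCP pose, the force, the opening and the grip force at its end, in the units of the state.
- get_obs(): the state, without advancing time (a new reading comes with each control period).
- capture(name): name is "scene" or "top"; returns the picture (480x640x3 uint8, red, green, blue); there is no depth.
- camera_model(name): a dict with "K" (3x3 intrinsics, pixels), "xyz" and "attitude" of the camera in the world. Camera axes: x right, y up, looking along -z (the intrinsics and any distortion apply to the point x, -y, -z); pixel columns grow to the right and rows downward; lengths in m; the calibration is good to about 2 mm. A picture is of the moment at which its call begins. camera_model takes no time and is no camera call.
- finish_job(): hands the job in; it is judged then, once.
Trained networks look in the newest picture that a camera, given by its name, has taken for a name from the list of things; names that differ only in an ending like _2 or _b are one class to them, and where a whole thing is asked for, a point or a joint stands for the part that bears it (a point fixed in the world has none). Each returns a list of dicts, best first, with "p" (0 to 1); they miss things now and then, are a little off and sometimes report something else, mostly with a low value. They report only what shows in the picture. A call takes as long as a camera call. They do not tell look-alikes from the thing itself.
- masks_of(target, camera): "pixels" (480x640 bool, what is visible of it) and "bbox" ([left, top, width, height] in pixels, round what is visible of it).
The state is a dict: "time": time; "q": joint angles; "qd": joint speeds; "joint_efforts": joint torques, N m; "ee_pos": TCP position; "tcp_rot": TCP orientation; "ft_force": force on the tool from outside, world axes, zero at the start; "moment": the same for the moment, N m; "grip_width": finger opening in m; "finger_force": force on a finger pad.
Only numpy, scipy, OpenCV 4.12 (cv2) and the standard library are available. Lean on these libraries where they do the work, as an engineer would, in place of code of your own. Each camera call takes 0.05 s, during which the arm holds its last target. There are 200 camera calls.

## Working session

There is one attempt and no reset: what is moved stays moved. The work goes in short steps, Python scripts to look and compute and a tool call to move; the robot and the scene stay as the last step left them, time stands still between calls to the robot, and variables do not carry over. Pictures are saved under pics/ and viewed, at most 10 in all, crops included, and the job is handed in when it is done.

Besides the shell and the picture viewer there is one more tool, called after ">>>" as a command line: name --pt "numbers of a row" for each row, then --argument value for the rest. play_rows: Moves the arm, as the interface text tells. Shift numbers are shares of 750 mm and turn numbers shares of 0.5 rad, none past 1 either way. Its arguments: {"type":"object","properties":{"series":{"type":"array"},"squeeze":{"type":"number"}},"required":["series"]}

```bash
mkdir -p pics; ls
python3 - <<'E'
from station import *
import cv2
o=get_obs();print(o)
for n in("scene","top"):
    m=camera_model(n);print(n,m)
    cv2.imwrite(f"pics/{n}0.png",capture(n)[:,:,::-1])
    for t in("piston","gauge_pad","selector","bezel","jar","bearing"):
        for d in masks_of(t,n)[:4]:print(t,round(d["p"],2),d["bbox"],d["pixels"].sum())
E
```

```text
pics
{'time': 0.0, 'q': array([ 1.16083111,  0.53718064, -0.00443929,  1.53886422,  0.00256755,
        1.06730355, -0.0712148 ]), 'qd': array([ 0.00049402, -0.0009502 , -0.00081485,  0.00168448, -0.00058531,
        0.0011722 ,  0.00175611]), 'joint_efforts': array([-8.21081630e-04, -5.83415723e+01,  1.04840342e+00, -2.59104663e+01,
        1.23656305e-02,  9.59400058e-03,  2.49466649e-05]), 'ee_pos': array([ 0.21886086, -0.61140026,  0.24440715]), 'tcp_rot': array([-3.09360902e+00, -5.37103654e-01,  6.23433006e-04]), 'ft_force': array([-0.30492294,  0.17502712, -0.41201071]), 'moment': array([ 0.01692412,  0.02227507, -0.01224028]), 'finger_force': 0.0, 'grip_width': 0.08531323042267501}
scene {'K': array([[555.365043  ,   0.        , 313.57100166],
       [  0.        , 555.365043  , 241.30058814],
       [  0.        ,   0.        ,   1.        ]]), 'xyz': array([ 1.07471711, -0.62527135,  0.69911108]), 'attitude': array([0.83093613, 0.31594195, 0.62901724])}
piston 0.95 [141.8, 286.1, 35.7, 46.4] 1371
piston 0.83 [179.2, 320.0, 41.4, 49.8] 1544
piston 0.63 [94.8, 325.5, 44.4, 51
[... 429 characters left out ...]
 ],
       [  0.        ,   0.        ,   1.        ]]), 'xyz': array([ 0.48755969, -0.05725087,  1.03339725]), 'attitude': array([ 0.09399963, -0.08842076, -1.55731063])}
piston 0.88 [412.7, 284.8, 36.4, 28.3] 701
piston 0.83 [462.4, 275.7, 33.4, 28.8] 767
piston 0.69 [423.1, 233.3, 31.0, 29.5] 697
gauge_pad 0.86 [85.4, 202.2, 181.7, 110.8] 13393
gauge_pad 0.65 [373.2, 212.6, 27.7, 26.0] 389
gauge_pad 0.59 [208.0, 222.9, 42.9, 38.1] 877
selector 0.64 [221.4, 234.2, 23.0, 20.0] 391
bezel 0.61 [210.0, 224.3, 39.2, 38.0] 803
bezel 0.48 [373.8, 213.2, 22.7, 26.5] 344
jar 0.93 [350.8, 286.7, 28.6, 28.4] 456
bearing 0.67 [85.6, 202.6, 182.3, 108.8] 13064
bearing 0.6 [375.1, 211.6, 21.9, 26.2] 387
```

View pics/scene0.png

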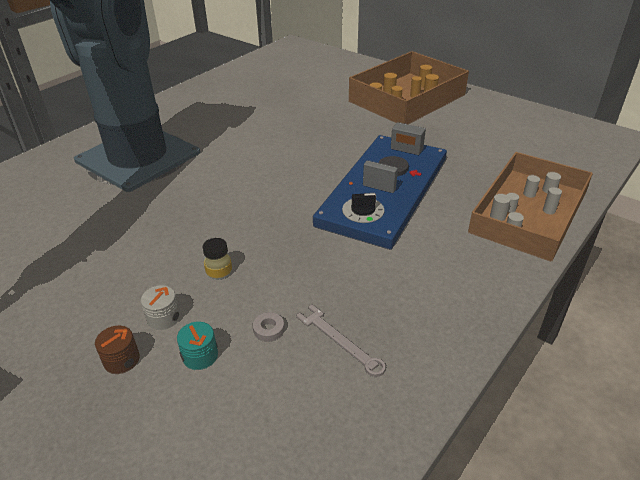

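View pics/top0.png

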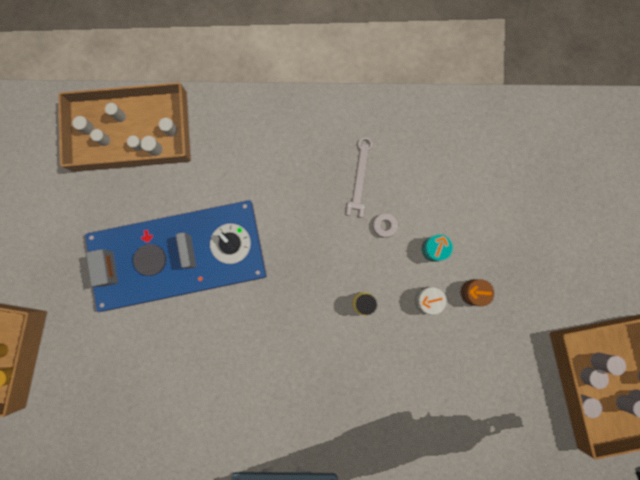

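Scene: the silver piston is at about (159,305), with turquoise and brown ones beside it. The gauge is around (380,190), with the knob at (363,205). Top: the piston is at (432,300), the pad at (149,260), the red mark at (147,237), the knob at (230,243) and the green dot at (239,230). I'll enlarge these next.

```bash
cat > h.py <<'E'
from station import *
import numpy as np, cv2
from scipy.spatial.transform import Rotation as R
from scipy.optimize import least_squares
M={n:camera_model(n) for n in("scene","top")}
def proj(n,P):
    m=M[n];p=(np.atleast_2d(P)-m["xyz"])@R.from_rotvec(m["attitude"]).as_matrix()
    p=p*[1,-1,-1];u=p@m["K"].T;return u[:,:2]/u[:,2:]
def ray(n,uv):
    m=M[n];d=np.linalg.inv(m["K"])@[uv[0],uv[1],1]
    return m["xyz"],R.from_rotvec(m["attitude"]).as_matrix()@(d*[1,-1,-1])
def at(n,uv,z):
    c,d=ray(n,uv);return c+d*(z-c[2])/d[2]
def tri(a,b):
    f=lambda P:np.r_[proj("scene",P)[0]-a,proj("top",P)[0]-b]
    s=least_squares(f,[.5,0,.05]);return s.x,np.abs(s.fun).max()
E
python3 - <<'E'
from h import *
s=cv2.imread("pics/scene0.png");t=cv2.imread("pics/top0.png")
c=lambda im,x,y,w,h:cv2.resize(im[y:y+h,x:x+w],(400,300),interpolation=cv2.INTER_CUBIC)
cv2.imwrite("pics/c0.png",np.vstack([np.hstack([c(s,310,120,160,120),c(t,80,190,200,150)]),np.hstack([c(s,120,270,80,60),c(t,392,270,80,60)])]))
print("pad",at("top",(149,260),.042),at("scene",(395,166),.042))
print("pist",at("top",(432,300),.05),at("scene",(158,297),.05))
print("knob",at("top",(230,243),.067),at("scene",(363,200),.067))
E
```

```text
pad [0.53989126 0.28775875 0.042     ] [0.54913741 0.28193081 0.042     ]
pist [ 0.4645784  -0.29737866  0.05      ] [ 0.46378947 -0.2990405   0.05      ]
knob [0.57507189 0.11577119 0.067     ] [0.5862763  0.10685933 0.067     ]
```

View pics/c0.png

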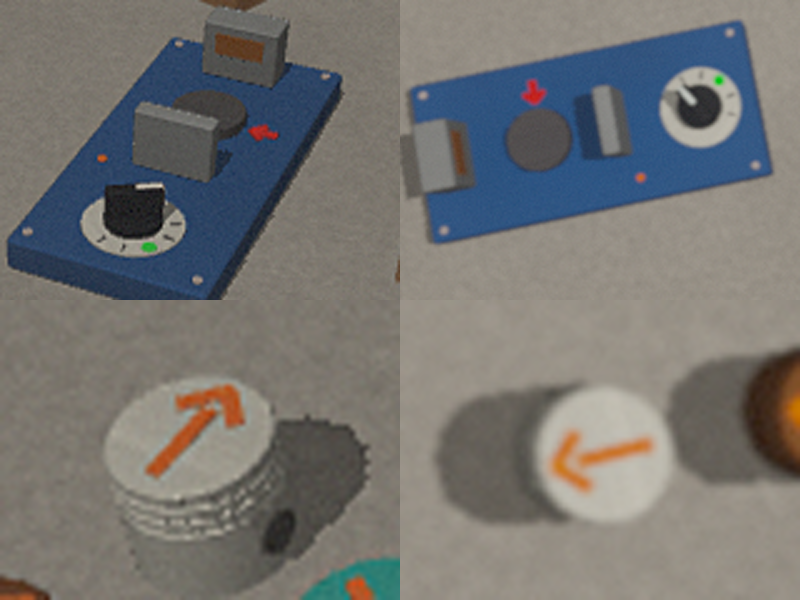

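The crops show the piston arrow and pad clearly. The knob pointer faces upper left in the top view and the green dot upper right, so the turn is clockwise. Now for precise measurements.

```bash
cat > meas.py <<'E'
from h import *
def cen(n,im,box,f):
    x,y,w,h=box;hsv=cv2.cvtColor(im[y:y+h,x:x+w],cv2.COLOR_BGR2HSV).astype(int)
    v,u=np.nonzero(f(hsv[...,0],hsv[...,1],hsv[...,2]));return np.c_[u+x,v+y]
E
python3 - <<'E'
from meas import *
I={n:cv2.imread(f"pics/{n}0.png") for n in M}
ang=lambda v:np.degrees(np.arctan2(v[1],v[0]))
# screws & small features
sc={"scene":np.array([(179,43),(326,76),(27,231),(197,280)])*.4+[310,120],"top":(np.array([(422,95),(730,33),(444,230),(756,165)])-[400,0])/2+[80,190]}
order={"scene":[0,1,2,3],"top":[2,0,3,1]}
P=[]
for a,b in zip(sc["scene"],sc["top"][order["top"]]):
    p,e=tri(a,b);P.append(p);print("screw",p.round(4),round(e,2))
P=np.array(P);print("base centre",P.mean(0).round(4),"x-dir",ang(P[1]-P[0]),ang(P[3]-P[2]),"y-dir-90",ang(P[0]-P[2])-90,ang(P[1]-P[3])-90)
# green dot, red mark
g={n:cen(n,I[n],b,lambda h,s,v:(abs(h-60)<15)&(s>120)).mean(0) for n,b in(("scene",(340,200,50,40)),("top",(205,218,55,50)))}
r={n:cen(n,I[n],b,lambda h,s,v:((h<6)|(h>172))&(s>150)&(v>120)).mean(0) for n,b in(("scene",(405,165,20,16)),("top",(135,222,25,25)))}
print("green",tri(g["scene"],g["top"]),"red",tri(r["scene"],r["top"]))
for n in M:
    print(n,"green@.03",at(n,g[n],.031),"red",at(n,r[n],.031))
# bezel centre
bz={n:cen(n,I[n],b,lambda h,s,v:(s<60)&(v>150)) for n,b in(("scene",(338,195,50,30)),("top",(205,218,55,50)))}
for n in M:
    e=cv2.fitEllipse(cv2.convexHull(bz[n].astype(np.int32)));print(n,"bezel",e,at(n,e[0],.031))
# pad top view
pd=cen("top",I["top"],(128,240,42,42),lambda h,s,v:(s<70));e=cv2.fitEllipse(cv2.convexHull(pd.astype(np.int32)));print("pad",e,at("top",e[0],.042),"scene eye",at("scene",(392.8,165.6),.042))
# piston: arrow pixels -> z=.05 plane
for n,b in(("scene",(138,284,38,24)),("top",(412,286,36,30))):
    a=cen(n,I[n],b,lambda h,s,v:(h<18)&(s>110)&(v>100))
    W=np.array([at(n,u,.05)[:2] for u in a]);m=W.mean(0);_,_,V=np.linalg.svd(W-m);print(n,"arrow centroid",m,"ax",ang(V[0]),len(a))
    w=cen(n,I[n],b,lambda h,s,v:((s<40)&(v>150))|((h<18)&(s>110)));e=cv2.fitEllipse(cv2.convexHull(w.astype(np.int32)));print("crown",e,at(n,e[0],.05))
# pointer white
w=cen("top",I["top"],(212,228,24,20),lambda h,s,v:(s<40)&(v>180));print("ptr px",w.tolist()[:40])
# tool
o=get_obs();print("tool",R.from_rotvec(o["tcp_rot"]).as_matrix().round(3),o["ee_pos"])
E
```

```text
screw [0.4459 0.3845 0.0318] 0.13
screw [0.5867 0.4172 0.0305] 0.02
screw [0.5171 0.0615 0.0322] 0.1
screw [0.6571 0.093  0.031 ] 0.18
base centre [0.5517 0.2391 0.0314] x-dir 13.06852012015883 12.681661993131199 y-dir-90 12.418293629630725 12.248187909677526
green (array([0.60630327, 0.10319383, 0.0337388 ]), np.float64(0.2693193407159242)) red (array([0.58999885, 0.29883151, 0.03186727]), np.float64(0.2707895365984996))
scene green@.03 [0.60405187 0.10573442 0.031     ] red [0.58903992 0.29944896 0.031     ]
top green@.03 [0.60710803 0.10405247 0.031     ] red [0.5905428  0.29951074 0.031     ]
scene bezel ((362.6805114746094, 209.5438232421875), (23.808963775634766, 40.95120620727539), 92.82120513916016) [0.57678789 0.12147545 0.031     ]
top bezel ((235.8253173828125, 238.18885803222656), (39.502437591552734, 57.701419830322266), 48.98982238769531) [0.58868325 0.11022086 0.031     ]
pad ((148.97677612304688, 259.4732666015625), (30.553081512451172, 32.45648193359375), 70.20060729980469) [0.54098628 0.28786383 0.042     ] scene eye [0.54444476 0.28040306 0.042     ]
scene arrow ce
[... 322 characters left out ...]
30.39112663269043, 57.91101837158203), 154.30552673339844) [ 0.48181189 -0.29270675  0.05      ]
ptr px [[223, 228], [224, 228], [225, 228], [226, 228], [227, 228], [233, 228], [234, 228], [235, 228], [223, 229], [224, 229], [225, 229], [226, 229], [227, 229], [232, 229], [233, 229], [234, 229], [224, 230], [225, 230], [226, 230], [227, 230], [231, 230], [232, 230], [233, 230], [234, 230], [235, 230], [217, 231], [218, 231], [219, 231], [234, 231], [235, 231], [216, 232], [217, 232], [218, 232], [219, 232], [215, 233], [216, 233], [217, 233], [218, 233], [219, 233], [220, 234]]
tool [[ 0.941  0.337  0.   ]
 [ 0.337 -0.941 -0.   ]
 [-0.     0.    -1.   ]] [ 0.21909087 -0.61196463  0.24533322]
```

Gauge: yaw 12.6°, pad at (.541,.288), knob axis at (.578,.122), green dot at -31.7°. Piston: about (.464,-.299), arrow at 104.5°. I'll grip along the piston's x axis, with the tool y at 104.5°. That means a long pre-roll to keep joint 7 in range.

>>> play_rows --pt "0.06 -0.04 0 -0.35 85" --pt "0.12 -0.08 0 -0.7 85" --pt "0.18 -0.12 0 -1 85" --pt "0.25 -0.16 0 -1 85" --pt "0.32 -0.2 0.0 -1 85" --pt "0.39 -0.245 0 -1 85" --pt "0.43 -0.27 0 -1 85" --pt "0.448 -0.283 0 -1 85" --squeeze 40

```text
time: 1.7
ee_pos: [0.4652, -0.297, 0.2454]
tcp_rot: [2.864, 1.291, 0.001]
ft_force: [-0.1, -0.5, -0.1]
grip_width: 0.0852
finger_force: 0.0
```

>>> play_rows --pt "0 0 0 -0.35 85" --pt "0 0 0 -0.7 85" --pt "0 0 0 -1 85" --pt "0 0 0 -1 85" --pt "0 0 0 -1 85" --pt "0 0 0 -1 85" --pt "0 0 0 -1 85" --pt "0 0 0 -1 85"

```text
time: 2.7
ee_pos: [0.4639, -0.2988, 0.2453]
tcp_rot: [2.459, 1.955, -0.0]
ft_force: [-0.3, -0.1, -0.1]
grip_width: 0.085
finger_force: 0.0
```

>>> play_rows --pt "0 0 0 -0.35 85" --pt "0 0 0 -0.7 85" --pt "0 0 0 -1 85" --pt "0 0 0 -1 85" --pt "0 0 0 -1 85" --pt "0 0 0 -1 85" --pt "0 0 0 -1 85" --pt "0 0 0 -1 85"

```text
time: 3.7
ee_pos: [0.4639, -0.2988, 0.2453]
tcp_rot: [1.899, 2.503, -0.0]
ft_force: [0.4, -0.1, 0.6]
grip_width: 0.0852
finger_force: 0.0
```

>>> play_rows --pt "0 0 0 -0.35 85" --pt "0 0 0 -0.7 85" --pt "0 0 0 -1 85" --pt "0 0 0 -1 85" --pt "0 0 0 -1 85" --pt "0 0 0 -1 85" --pt "0 0 0 -1 85" --pt "0 0 0 -1 85"

```text
time: 4.7
ee_pos: [0.4639, -0.2988, 0.2453]
tcp_rot: [1.221, 2.895, -0.0]
ft_force: [-0.5, 1.0, -0.1]
grip_width: 0.0846
finger_force: 0.0
```

>>> play_rows --pt "0 0 0.02 -0.35 85" --pt "0 0 0.04 -0.7 85" --pt "0 0 0.06 -1 85" --pt "0 0 0.08 -1 85" --pt "0 0 0.1 -1 85" --pt "0 0 0.12 -1 85" --pt "0 0 0.13 -1 85" --pt "0 0 0.13 -1 85"

```text
time: 5.7
ee_pos: [0.4637, -0.2987, 0.1473]
tcp_rot: [-0.466, -3.106, -0.0]
ft_force: [0.5, -0.1, 0.2]
grip_width: 0.0852
finger_force: 0.0
```

>>> play_rows --pt "0 0 0 -0.35 85" --pt "0 0 0 -0.7 85" --pt "0 0 0 -1 85" --pt "0 0 0 -1 85" --pt "0 0 0 -1 85" --pt "0 0 0 -1 85" --pt "0 0 0 -1 85" --pt "0 0 0 -1 85"

```text
time: 6.7
ee_pos: [0.4639, -0.2988, 0.1478]
tcp_rot: [0.317, -3.126, 0.0]
ft_force: [-0.2, -1.1, -0.2]
grip_width: 0.0851
finger_force: 0.0
```

Run:
```python
from h import *
o=get_obs();m=R.from_rotvec(o["tcp_rot"]).as_matrix();p=o["ee_pos"]
print(o["time"],o["q"].round(2),p,m.round(3),"y ang",np.degrees(np.arctan2(m[1,1],m[0,1])))
print("to piston tool axes/0.75:",m.T@(np.array([.464,-.299,.025])-p)/.75)
I=capture("scene");cv2.imwrite("pics/s1.png",cv2.resize(I[200:400,60:330],(800,592))[:,:,::-1])
```

```text
6.7 [ 1.02  0.61 -0.71  1.85  0.51  0.88  1.84] [ 0.46391297 -0.29884367  0.14781605] [[-0.98  -0.201 -0.   ]
 [-0.201  0.98  -0.   ]
 [ 0.    -0.    -1.   ]] y ang 101.56865489875612
to piston tool axes/0.75: [-7.94888903e-05 -2.07413388e-04  1.63754762e-01]
```

View pics/s1.png

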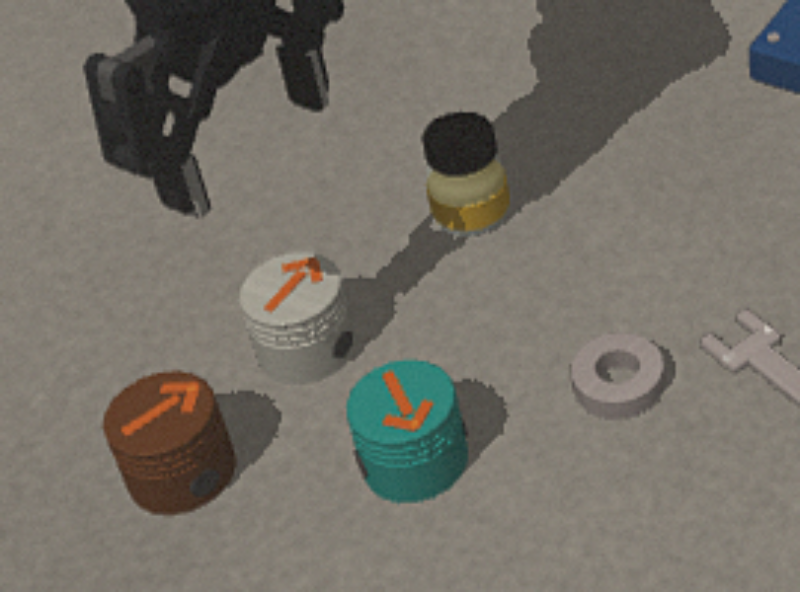

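The gripper is above the silver piston, with clear room to its neighbours. Now descend and close.

>>> play_rows --pt "0 0 0.0 -0.1 85" --pt "0 0 0.04 -0.1 85" --pt "0 0 0.08 -0.1 85" --pt "0 0 0.12 -0.1 85" --pt "0 0 0.145 -0.1 85" --pt "0 0 0.158 -0.1 85" --pt "0 0 0.163 -0.1 85" --pt "0 0 0.163 -0.1 85"

```text
time: 7.75
ee_pos: [0.4643, -0.2991, 0.026]
tcp_rot: [-0.395, 3.116, -0.001]
ft_force: [0.4, 0.3, 1.2]
grip_width: 0.0849
finger_force: 0.0
```

>>> play_rows --pt "0 0 0 0 60" --pt "0 0 0 0 50" --pt "0 0 0 0 45" --pt "0 0 0 0 45" --pt "0 0 0 0 45" --pt "0 0 0 0 45" --pt "0 0 0 0 45" --pt "0 0 0 0 45" --squeeze 40

```text
time: 8.75
ee_pos: [0.4643, -0.2991, 0.0263]
tcp_rot: [-0.395, 3.116, -0.001]
ft_force: [-0.3, 0.1, 6.3]
grip_width: 0.0553
finger_force: 41.8
```

Gripped at 55.3 mm. Lift while rolling, then head across.

>>> play_rows --pt "0 0 -0.01 0 45" --pt "0 0 -0.035 0 45" --pt "0 0 -0.07 0 45" --pt "0 0 -0.11 0.25 45" --pt "0 0 -0.15 0.5 45" --pt "0 0 -0.19 0.75 45" --pt "0 0 -0.22 0.95 45" --pt "0 0 -0.233 1 45"

```text
time: 9.75
ee_pos: [0.4645, -0.2989, 0.2025]
tcp_rot: [0.388, 3.115, -0.002]
ft_force: [0.2, -0.4, -2.2]
grip_width: 0.0553
finger_force: 42.6
```

>>> play_rows --pt "0.003 0.025 0 0.1 45" --pt "0.008 0.07 0 0.25 45" --pt "0.014 0.12 0 0.4 45" --pt "0.021 0.18 0 0.55 45" --pt "0.028 0.24 0 0.7 45" --pt "0.035 0.3 0 0.85 45" --pt "0.042 0.355 0 0.95 45" --pt "0.046 0.392 0 1 45"

```text
time: 10.75
ee_pos: [0.5021, -0.0029, 0.2003]
tcp_rot: [-1.143, -2.925, -0.001]
ft_force: [0.6, 0.0, -1.5]
grip_width: 0.0551
finger_force: 42.6
```

```bash
cat > go.py <<'E'
import sys
from h import *
t=np.array([float(a) for a in sys.argv[1:4]]);ya=float(sys.argv[4])
o=get_obs();m=R.from_rotvec(o["tcp_rot"]).as_matrix();y=np.degrees(np.arctan2(m[1,1],m[0,1]))
print("t",o["time"],"q",o["q"].round(2),"pos",o["ee_pos"].round(4),"y ang",y.round(2),"tilt",np.degrees(np.arccos(-m[2,2])).round(2),"w",o["grip_width"],o["finger_force"])
print("shift",(m.T@(t-o["ee_pos"])/.75).round(4),"roll",round(np.radians(y-ya)/.5,3))
E
python3 go.py .541 .288 .201 12.6
```

```text
t 10.75 q [ 0.42  0.42 -0.62  1.94  0.31  0.88  0.47] pos [ 0.5021 -0.0029  0.2003] y ang 47.32 tilt 0.05 w 0.055060365437983094 42.61629402637482
shift [ 0.2248  0.3204 -0.0008] roll 1.212
```

>>> play_rows --pt "0.015 0.02 0 0.1 45" --pt "0.045 0.06 0 0.25 45" --pt "0.085 0.12 0 0.4 45" --pt "0.125 0.18 0 0.55 45" --pt "0.165 0.235 0 0.7 45" --pt "0.2 0.285 0 0.85 45" --pt "0.22 0.31 0 0.95 45" --pt "0.225 0.32 0 1 45"

```text
time: 11.75
ee_pos: [0.541, 0.2871, 0.1999]
tcp_rot: [-1.831, -2.552, 0.001]
ft_force: [-1.2, 0.4, -1.7]
grip_width: 0.0551
finger_force: 42.8
```

>>> play_rows --pt "0 0 0 0.1 45" --pt "0 0 0.0 0.21 45" --pt "0 0 0.02 0.21 45" --pt "0 0 0.04 0.21 45" --pt "0 0 0.06 0.21 45" --pt "0 0 0.08 0.21 45" --pt "0 0 0.09 0.21 45" --pt "0 0 0.09 0.21 45"

```text
time: 12.75
ee_pos: [0.5417, 0.2852, 0.1321]
tcp_rot: [-1.966, -2.45, 0.002]
ft_force: [0.3, 0.0, -1.3]
grip_width: 0.0549
finger_force: 42.8
```

```bash
python3 go.py .541 .288 .069 12.6
python3 - <<'E'
from h import *
a=capture("scene");b=capture("top")
cv2.imwrite("pics/p1s.png",a[:,:,::-1]);cv2.imwrite("pics/p1t.png",b[:,:,::-1])
c=lambda im,x,y,w,h:cv2.resize(im[y:y+h,x:x+w],(400,300),interpolation=cv2.INTER_CUBIC)
z=np.vstack([np.hstack([c(a,310,100,160,120),c(b,80,190,160,120)]),np.hstack([c(a,340,110,80,60),c(b,110,230,80,60)])])
cv2.imwrite("pics/p1.png",z[:,:,::-1])
E
```

```text
t 12.75 q [-0.23  0.66 -0.46  1.7   0.36  0.87 -0.63] pos [0.5417 0.2852 0.1321] y ang 12.51 tilt 0.07 w 0.05488869422600441 42.7765166759491
shift [0.0039 0.     0.0841] roll -0.003
```

View pics/p1.png

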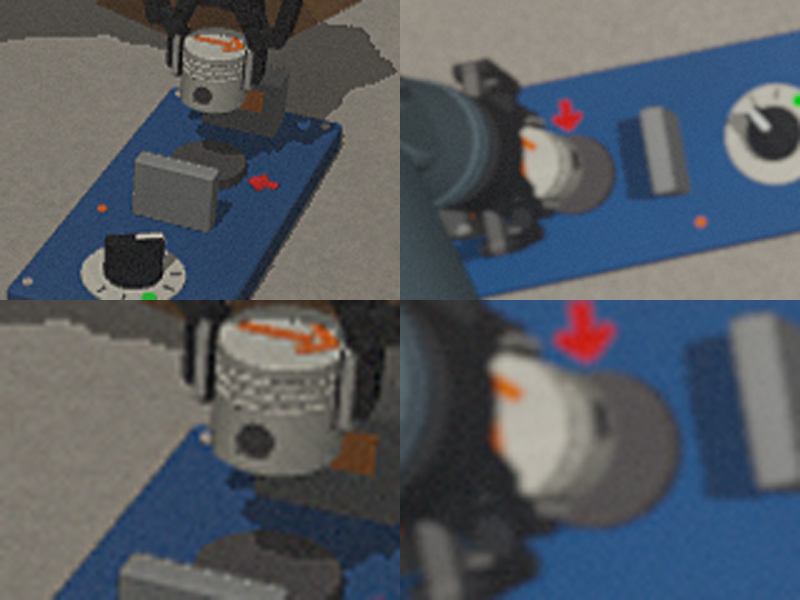

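The piston hangs upright above the pad, its arrow pointing towards the red-mark side. I'll check its in-hand angle and centre numerically from the scene view.

Run:
```python
from meas import *
I=cv2.imread("pics/p1s.png")
a=cen("scene",I,(382,108,30,14),lambda h,s,v:(h<18)&(s>110)&(v>100))
W=np.array([at("scene",u,.1558)[:2] for u in a]);m=W.mean(0);_,_,V=np.linalg.svd(W-m)
print(m,np.degrees(np.arctan2(V[0,1],V[0,0])),len(a))
d=[np.cos(np.radians(12.6)),np.sin(np.radians(12.6))]
# reference: what arrow centroid offset was at pick (scene): .4596,-.2932 vs TCP .4643,-.2991
print("arrow centroid rel TCP in (along,left):",np.dot(m-[.5417,.2852],d),np.dot(m-[.5417,.2852],[-d[1],d[0]]))
r=np.array([.4596-.4643,-.2932+.2991]);e=np.radians(104.45);print("at pick",r@[np.cos(e),np.sin(e)],r@[-np.sin(e),np.cos(e)])
# model arrow silhouette: crown circle predicted vs image
P=[[.5417+.028*np.cos(t),.2852+.028*np.sin(t),.1558] for t in np.linspace(0,6.28,9)];print(proj("scene",P).round(1).tolist())
```

```text
[0.54493427 0.28804132] 10.829005529881082 54
arrow centroid rel TCP in (along,left): 0.003776191030834799 0.002067363171393691
at pick 0.006886172730870228 0.003079062376863876
[[408.5, 121.0], [410.2, 116.2], [404.1, 112.0], [394.0, 110.9], [385.5, 113.3], [383.5, 118.0], [389.4, 122.3], [399.8, 123.5], [408.5, 121.0]]
```

>>> play_rows --pt "0.003 0 0 0 45" --pt "0.003 0 0.015 0 45" --pt "0.003 0 0.03 0 45" --pt "0.003 0 0.045 0 45" --pt "0.003 0 0.06 0 45" --pt "0.003 0 0.07 0 45" --pt "0.003 0 0.077 0 45" --pt "0.003 0 0.08 0 45"

```text
time: 13.85
ee_pos: [0.5415, 0.2876, 0.0725]
tcp_rot: [-1.966, -2.45, 0.0]
ft_force: [-1.5, -0.1, -1.6]
grip_width: 0.0552
finger_force: 42.8
```

```bash
python3 go.py .541 .287 .0685 12.6;  python3 - <<'E'
from h import *
a=capture("scene");b=capture("top")
cv2.imwrite("pics/p2s.png",a[:,:,::-1]);cv2.imwrite("pics/p2t.png",b[:,:,::-1])
c=lambda im,x,y,w,h:cv2.resize(im[y:y+h,x:x+w],(400,300),interpolation=cv2.INTER_CUBIC)
z=np.hstack([c(a,350,120,80,60),c(b,110,230,80,60)])
cv2.imwrite("pics/p2.png",z[:,:,::-1])
E
```

```text
t 13.85 q [-0.26  0.74 -0.42  1.72  0.41  0.77 -0.67] pos [0.5415 0.2876 0.0725] y ang 12.49 tilt 0.01 w 0.05515264089511634 42.778483629226685
shift [-0.0006 -0.0008  0.0054] roll -0.004
```

View pics/p2.png

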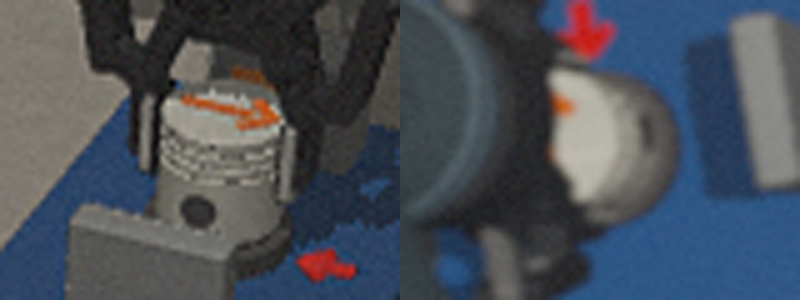

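The piston is centred just above the pad. Lower it in small steps.

>>> play_rows --pt "-0.0005 -0.0005 0.001 0 45" --pt "-0.0005 -0.0005 0.002 0 45" --pt "-0.0005 -0.0005 0.003 0 45" --pt "-0.0005 -0.0005 0.0035 0 45" --pt "-0.0005 -0.0005 0.004 0 45" --pt "-0.0005 -0.0005 0.0045 0 45" --pt "-0.0005 -0.0005 0.005 0 45" --pt "-0.0005 -0.0005 0.005 0 45"

```text
time: 14.95
ee_pos: [0.5412, 0.2871, 0.069]
tcp_rot: [-1.967, -2.45, 0.0]
ft_force: [-0.5, 0.7, -1.3]
grip_width: 0.0551
finger_force: 42.8
```

Not touching yet, so keep creeping down.

>>> play_rows --pt "0 0 0.0005 0 45" --pt "0 0 0.001 0 45" --pt "0 0 0.0015 0 45" --pt "0 0 0.0015 0 45" --pt "0 0 0.0015 0 45" --pt "0 0 0.0015 0 45" --pt "0 0 0.0015 0 45" --pt "0 0 0.0015 0 45"

```text
time: 15.95
ee_pos: [0.5412, 0.2871, 0.0683]
tcp_rot: [1.966, 2.45, -0.0]
ft_force: [-2.0, -1.1, 5.0]
grip_width: 0.0551
finger_force: 43.3
```

Contact made at about 6 N. Release slowly, then lift.

>>> play_rows --pt "0 0 0 0 56" --pt "0 0 0 0 57" --pt "0 0 0 0 60" --pt "0 0 0 0 65" --pt "0 0 0 0 72" --pt "0 0 0 0 80" --pt "0 0 0 0 82" --pt "0 0 0 0 82"

```text
time: 16.95
ee_pos: [0.5412, 0.2871, 0.0679]
tcp_rot: [-1.967, -2.45, 0.0]
ft_force: [-0.3, -0.7, -0.3]
grip_width: 0.082
finger_force: 0.0
```

>>> play_rows --pt "0 0 -0.01 0 82" --pt "0 0 -0.03 0 82" --pt "0 0 -0.06 0 82" --pt "0 0 -0.09 0 82" --pt "0 0 -0.12 0 82" --pt "0 0 -0.15 0 82" --pt "0 0 -0.18 0 82" --pt "0 0 -0.19 0 82"

```text
time: 17.95
ee_pos: [0.542, 0.2877, 0.2129]
tcp_rot: [1.966, 2.449, 0.005]
ft_force: [-0.1, -0.3, -0.7]
grip_width: 0.0818
finger_force: 0.0
```

>>> play_rows --pt "-0.02 0 0 0 60" --pt "-0.06 0 0 0 50" --pt "-0.12 0 0 0 40" --pt "-0.17 0 0 0 40" --pt "-0.21 0 0 0 40" --pt "-0.225 0 0 0 40" --pt "-0.225 0 0 0 40" --pt "-0.225 0 0 0 40"

```text
time: 18.95
ee_pos: [0.5772, 0.124, 0.2103]
tcp_rot: [-1.963, -2.451, -0.001]
ft_force: [-0.7, -0.3, -0.4]
grip_width: 0.0402
finger_force: 0.0
```

```bash
python3 go.py .578 .122 .15 12.6;  python3 - <<'E'
from meas import *
a=capture("scene");b=capture("top")
cv2.imwrite("pics/p3s.png",a[:,:,::-1]);cv2.imwrite("pics/p3t.png",b[:,:,::-1])
c=lambda im,x,y,w,h:cv2.resize(im[y:y+h,x:x+w],(400,300),interpolation=cv2.INTER_CUBIC)
t0=cv2.imread("pics/top0.png")[:,:,::-1];s0=cv2.imread("pics/scene0.png")[:,:,::-1]
z=np.vstack([np.hstack([c(a,350,120,80,60),c(b,110,230,80,60)]),np.hstack([c(s0,335,185,56,42),c(t0,204,224,52,39)])])
cv2.imwrite("pics/p3.png",z[:,:,::-1])
E
```

```text
t 18.95 q [ 0.07  0.52 -0.48  1.71  0.28  0.98 -0.3 ] pos [0.5772 0.124  0.2103] y ang 12.61 tilt 0.06 w 0.04024023726439057 0.0
shift [-0.003   0.0005  0.0804] roll 0.0
```

View pics/p3.png

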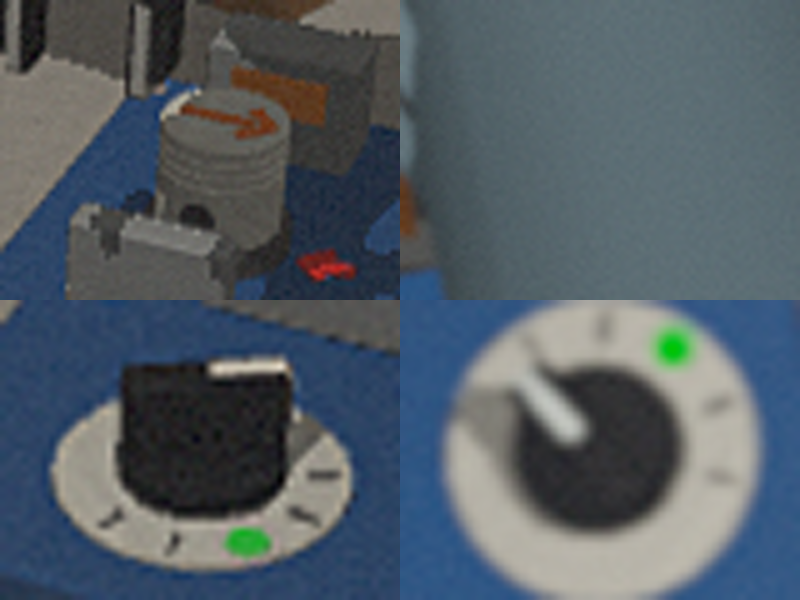

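The piston stands on the pad, with its arrow towards the red mark. The lower crops give the pointer stripe: top (219.6,234.1)–(227.1,241.2), scene bar edge (352,194.8)–(375.6,193.7).

Run:
```python
from h import *
an=lambda v:np.degrees(np.arctan2(v[1],v[0]))
T=[at("top",u,.067) for u in((219.6,234.1),(227.1,241.2))];S=[at("scene",u,.067) for u in((364.4,194.8),(374.9,194.1))];S2=[at("scene",u,.067) for u in((352.1,194.8),(375.6,193.7))]
print(T,an(T[0]-T[1]),S,an(S[1]-S[0]),S2,an(S2[1]-S2[0]))
k=np.array([.578,.122]);print("tip from axis",an(T[0][:2]-k),np.linalg.norm(T[0][:2]-k),an(S[1][:2]-k))
```

```text
[array([0.59305731, 0.13758673, 0.067     ]), array([0.57868428, 0.12179894, 0.067     ])] 47.685623456573545 [array([0.57840159, 0.1227664 , 0.067     ]), array([0.59336502, 0.13721383, 0.067     ])] 43.99488493791073 [array([0.55927535, 0.10812419, 0.067     ]), array([0.59368631, 0.13917384, 0.067     ])] 42.06051839082603
tip from axis 45.98977263035944 0.021671845052064938 44.71673346529008
```

>>> play_rows --pt "-0.002 0.001 0 -0.3 40" --pt "-0.002 0.001 0 -0.6 40" --pt "-0.002 0.001 0 -0.9 40" --pt "-0.002 0.001 0 -1 40" --pt "-0.002 0.001 0 -1 40" --pt "-0.002 0.001 0 -1 40" --pt "-0.002 0.001 0 -1 40" --pt "-0.002 0.001 0 -1 40"

```text
time: 20.05
ee_pos: [0.5788, 0.1211, 0.2104]
tcp_rot: [1.299, 2.86, -0.0]
ft_force: [0.6, -0.4, 0.0]
grip_width: 0.04
finger_force: 0.0
```

>>> play_rows --pt "0 0 0 -0.3 40" --pt "0 0 0 -0.6 40" --pt "0 0 0 -0.9 40" --pt "0 0 0 -1 40" --pt "0 0 0 -1 40" --pt "0 0 0 -1 40" --pt "0 0 0 -1 40" --pt "0 0 0 -1 40"

```text
time: 21.05
ee_pos: [0.5788, 0.1211, 0.2104]
tcp_rot: [0.552, 3.093, -0.0]
ft_force: [0.1, 0.5, 0.1]
grip_width: 0.0401
finger_force: 0.0
```

>>> play_rows --pt "0 0 0 -0.3 40" --pt "0 0 0 -0.6 40" --pt "0 0 0 -0.9 40" --pt "0 0 0 -1 40" --pt "0 0 0 -1 40" --pt "0 0 0 -1 40" --pt "0 0 0 -1 40" --pt "0 0 0 -1 40"

```text
time: 22.05
ee_pos: [0.5788, 0.121, 0.2104]
tcp_rot: [-0.231, 3.133, -0.0]
ft_force: [0.3, 0.2, 0.1]
grip_width: 0.04
finger_force: 0.0
```

>>> play_rows --pt "0 0 0.01 -0.3 40" --pt "0 0 0.03 -0.6 40" --pt "0 0 0.05 -0.9 40" --pt "0 0 0.07 -1 40" --pt "0 0 0.09 -1 40" --pt "0 0 0.11 -1 40" --pt "0 0 0.12 -1 40" --pt "0 0 0.12 -1 40"

```text
time: 23.05
ee_pos: [0.5785, 0.121, 0.1199]
tcp_rot: [0.998, -2.978, -0.0]
ft_force: [-0.7, -0.4, -0.0]
grip_width: 0.0401
finger_force: 0.0
```

```bash
python3 go.py .5783 .122 .060 135;  python3 - <<'E'
from meas import *
a=capture("scene");b=capture("top")
c=lambda im,x,y,w,h:cv2.resize(im[y:y+h,x:x+w],(400,300),interpolation=cv2.INTER_CUBIC)
z=np.hstack([c(a,320,130,112,84),c(b,180,200,112,84)])
cv2.imwrite("pics/p4.png",z[:,:,::-1])
E
```

```text
t 23.05 q [ 0.31  0.77 -0.84  1.75  0.69  0.95  1.39] pos [0.5785 0.121  0.1199] y ang 127.07 tilt 0.05 w 0.04008516190452446 0.0
shift [-0.0006  0.0012  0.0799] roll -0.277
```

View pics/p4.png

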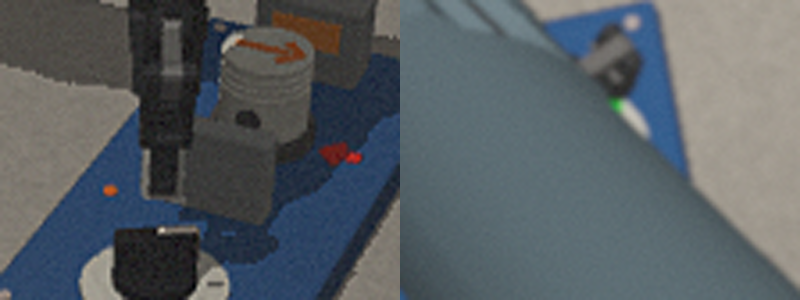

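The gripper is lined up above the knob and clear of the head. Descend and close.

>>> play_rows --pt "0 0.001 0 -0.15 40" --pt "0 0.001 0.01 -0.277 40" --pt "0 0.001 0.025 -0.277 40" --pt "0 0.001 0.04 -0.277 40" --pt "0 0.001 0.055 -0.277 40" --pt "0 0.001 0.07 -0.277 40" --pt "0 0.001 0.078 -0.277 40" --pt "0 0.001 0.08 -0.277 40"

```text
time: 24.15
ee_pos: [0.5782, 0.1217, 0.06]
tcp_rot: [1.203, -2.902, -0.0]
ft_force: [0.6, -0.2, 0.2]
grip_width: 0.04
finger_force: 0.0
```

>>> play_rows --pt "0 0 0 0 30" --pt "0 0 0 0 22" --pt "0 0 0 0 16" --pt "0 0 0 0 10" --pt "0 0 0 0 5" --pt "0 0 0 0 5" --pt "0 0 0 0 5" --pt "0 0 0 0 5" --squeeze 30

```text
time: 25.15
ee_pos: [0.5779, 0.1221, 0.0608]
tcp_rot: [1.203, -2.902, -0.001]
ft_force: [-3.0, -0.4, 5.6]
grip_width: 0.0122
finger_force: 32.5
```

```bash
python3 go.py .5783 .122 .060 58.3
```

```text
t 25.15 q [ 0.28  0.86 -0.81  1.77  0.79  0.88  1.46] pos [0.5779 0.1221 0.0608] y ang 135.04 tilt 0.04 w 0.012190430785608025 32.506442070007324
shift [-0.0003 -0.0005  0.0011] roll 2.679
```

>>> play_rows --pt "0 0 0 0.1 5" --pt "0 0 0 0.25 5" --pt "0 0 0 0.4 5" --pt "0 0 0 0.55 5" --pt "0 0 0 0.7 5" --pt "0 0 0 0.85 5" --pt "0 0 0 0.95 5" --pt "0 0 0 1 5"

```text
time: 26.15
ee_pos: [0.5778, 0.1221, 0.0608]
tcp_rot: [0.447, -3.109, -0.0]
ft_force: [-2.9, 0.5, 6.3]
grip_width: 0.0122
finger_force: 32.5
```

>>> play_rows --pt "0 0 0 0.1 5" --pt "0 0 0 0.25 5" --pt "0 0 0 0.4 5" --pt "0 0 0 0.55 5" --pt "0 0 0 0.7 5" --pt "0 0 0 0.85 5" --pt "0 0 0 0.95 5" --pt "0 0 0 1 5"

```text
time: 27.15
ee_pos: [0.5778, 0.1221, 0.0608]
tcp_rot: [-0.336, -3.123, 0.0]
ft_force: [-3.3, 1.6, 5.6]
grip_width: 0.0121
finger_force: 32.5
```

>>> play_rows --pt "0 0 0 0.1 5" --pt "0 0 0 0.25 5" --pt "0 0 0 0.4 5" --pt "0 0 0 0.55 5" --pt "0 0 0 0.64 5" --pt "0 0 0 0.68 5" --pt "0 0 0 0.68 5" --pt "0 0 0 0.68 5"

```text
time: 28.15
ee_pos: [0.5778, 0.1221, 0.0608]
tcp_rot: [-0.858, -3.021, 0.0]
ft_force: [-3.2, -0.2, 5.6]
grip_width: 0.0121
finger_force: 32.6
```

>>> play_rows --pt "0 0 0 0 14" --pt "0 0 0 0 18" --pt "0 0 0 0 25" --pt "0 0 0 0 35" --pt "0 0 0 0 40" --pt "0 0 -0.01 0 40" --pt "0 0 -0.03 0 40" --pt "0 0 -0.05 0 40"

```text
time: 29.15
ee_pos: [0.5787, 0.1218, 0.0994]
tcp_rot: [0.859, 3.021, 0.001]
ft_force: [-0.0, -0.4, -0.0]
grip_width: 0.0401
finger_force: 0.0
```

>>> play_rows --pt "0 0 -0.05 0 40" --pt "0 0 -0.1 0 40" --pt "0 0 -0.15 0 40" --pt "0 0 -0.15 0 40" --pt "0 0 -0.15 0 40" --pt "0 0 -0.15 0 40" --pt "0 0 -0.15 0 40" --pt "0 0 -0.15 0 40"

```text
time: 30.15
ee_pos: [0.5781, 0.1217, 0.2099]
tcp_rot: [-0.859, -3.021, 0.0]
ft_force: [0.3, -1.2, 0.4]
grip_width: 0.0397
finger_force: 0.0
```

```bash
python3 go.py .42 -.25 .22 58.3
```

```text
t 30.15 q [ 0.17  0.56 -0.63  1.7   0.38  1.01  0.43] pos [0.5781 0.1217 0.2099] y ang 58.25 tilt 0.05 w 0.0397360846719778 0.0
shift [-0.0815 -0.5323 -0.0132] roll -0.002
```

Move well aside so that the top camera sees the gauge.

>>> play_rows --pt "-0.005 -0.04 -0.01 0 40" --pt "-0.018 -0.11 -0.02 0 40" --pt "-0.03 -0.18 -0.03 0 40" --pt "-0.04 -0.25 -0.04 0 40" --pt "-0.05 -0.32 -0.04 0 40" --pt "-0.06 -0.39 -0.04 0 40" --pt "-0.07 -0.45 -0.04 0 40" --pt "-0.08 -0.5 -0.04 0 40"

```text
time: 31.15
ee_pos: [0.4309, -0.2306, 0.2404]
tcp_rot: [-0.861, -3.021, 0.001]
ft_force: [1.1, 0.7, -0.5]
grip_width: 0.0401
finger_force: 0.0
```

Run:
```python
from meas import *
a=capture("scene");b=capture("top")
cv2.imwrite("pics/f_s.png",a[:,:,::-1]);cv2.imwrite("pics/f_t.png",b[:,:,::-1])
c=lambda im,x,y,w,h:cv2.resize(im[y:y+h,x:x+w],(400,300),interpolation=cv2.INTER_CUBIC)
z=np.vstack([np.hstack([c(a,350,120,80,60),c(b,110,230,80,60)]),np.hstack([c(a,335,185,56,42),c(b,204,224,52,39)])])
cv2.imwrite("pics/f.png",z[:,:,::-1])
an=lambda v:np.degrees(np.arctan2(v[1],v[0]))
for n,I,bx,z in(("scene",a,(378,132,34,16),.092),("top",b,(135,244,30,32),.092)):
    I=np.ascontiguousarray(I[:,:,::-1])
    q=cen(n,I,bx,lambda h,s,v:(h<18)&(s>110)&(v>80));W=np.array([at(n,u,z)[:2] for u in q]);m=W.mean(0);_,_,V=np.linalg.svd(W-m)
    print(n,"arrow",m,an(V[0]),len(q))
    if n=="top":
        w=cen(n,I,bx,lambda h,s,v:(s<40)&(v>140)|(h<18)&(s>110));e=cv2.fitEllipse(cv2.convexHull(w.astype(np.int32)));print("crown",e,at(n,e[0],.092))
print(get_obs()["time"])
```

```text
scene arrow [0.54427542 0.30962791] -84.0446290267353 133
top arrow [0.54683869 0.28938704] -169.46674761457297 77
crown ((140.81875610351562, 257.85870361328125), (27.868803024291992, 33.41071701049805), 88.95543670654297) [0.54129564 0.2867695  0.092     ]
31.25
```

View pics/f.png

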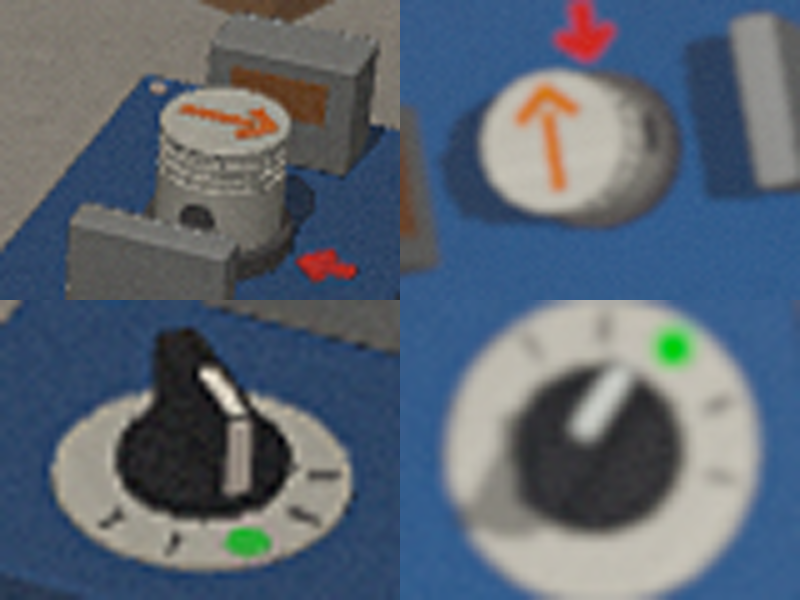

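The piston stands centred on the pad, its arrow at the red mark. I'll check the pointer angle against the dot, allowing for height.

Run:
```python
from meas import *
an=lambda v:np.degrees(np.arctan2(v[1],v[0]))
t=[at("top",u,.067) for u in((233.65,232.84),(227.4,241.55))];s=[at("scene",u,.067) for u in((368.6,200.8),(364.0,194.8))]
print(t,an(t[0]-t[1]),s,an(s[0]-s[1]))
# disc-independent: bezel centre by ellipse on pale pixels, tight
I=cv2.imread("pics/f_t.png");d=cen("top",I,(207,220,48,48),lambda h,s,v:(s<75)|((abs(h-60)<15)&(s>120)))
m=np.zeros((480,640),np.uint8);m[d[:,1],d[:,0]]=1;c=max(cv2.findContours(m,0,1)[0],key=cv2.contourArea);e=cv2.fitEllipse(cv2.convexHull(c));B=at("top",e[0],.03)
g=cen("top",I,(207,220,48,48),lambda h,s,v:(abs(h-60)<15)&(s>120)).mean(0);G=at("top",g,.03);print(e,B,G,an(G-B),np.linalg.norm(G-B))
I=cv2.imread("pics/f_s.png");g=cen("scene",I,(340,200,50,40),lambda h,s,v:(abs(h-60)<15)&(s>120)).mean(0)
Gs=at("scene",g,.03);Bs=at("scene",(335+202/7.14,185+180/7.14),.03);print(Bs,Gs,an(Gs-Bs),np.linalg.norm(Gs-Bs))
```

```text
[array([0.59597175, 0.10898358, 0.067     ]), array([0.57797545, 0.12116419, 0.067     ])] -34.09169409363459 [array([0.5963738, 0.1112712, 0.067    ]), array([0.57778007, 0.1222906 , 0.067     ])] -30.652690232089174
((229.85008239746094, 243.11312866210938), (40.64838409423828, 41.5277214050293), 70.50343322753906) [0.57817875 0.12270499 0.03      ] [0.6072273  0.10421338 0.03      ] -32.47985532138371 0.03443483069061051
[0.57829757 0.12151495 0.03      ] [0.6033474  0.10682856 0.03      ] -30.382557213962365 0.029037636922943852
```

Both views agree: the pointer and dot match within about 1°. Handing in.

```bash
python3 -c "
from station import *
print(finish_job())"
```

```text
the job is handed in; nothing more can be done
None
```

The job is handed in at about 31 s: the piston stands within about 1–2 mm of the pad centre with its arrow within about 2° of the red mark, and the selector, turned after release, points at the green dot within about 2°; the bearing, jar and wrench were never touched.

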